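# Reassemble the hinge of a test-tile press and hold it for the pin

### The arm

A 7-joint arm with a two-finger parallel gripper is mounted at the origin on a cart in front of the work surface, level with it; the furniture and walls round the work are solid. World frame = base frame: x ahead of the robot, y to its left, z up, the work surface at z = 0. Lengths are in m, angles in degrees, forces in N, time in s.
With the tool pointing down it reaches from about 0.425 to 0.95 m from the base axis. Payload 4.7 kg.
Tool frame: the origin (TCP) lies at the very end of the fingers, on their centre line; the grasp point (between the pads) lies 19 mm behind it (bot.grip_depth is the distance from the TCP to the grasp point, in m); z points along the fingers, y is the line along which they close (so a half turn about z gives the same grasp; the last joint's range is limited). The gripper opens to 85 mm and grips with 20 to 120 N. Pads are 22 mm wide; open, the fingers measure 114 mm over their backs; the gripper's body (76 mm by 85 mm) begins 54 mm behind the grasp point. The pads swing forward as they close: fully open they stand 13 mm farther back than shut.
Start: joints at [-65.884, 26.849, -2.785, 87.806, 1.381, 65.374, -4.715], TCP at [0.293, 0.608, 0.231] pointing down, gripper open.
Joint ranges: [-148.3, 148.3], [-19.14, 114.17], [-79.39, 73.82], [5.75, 140.21], [-59.74, 239.74], [12.07, 113.84], [-152.46, 152.46]. Speed limits (degrees/s): [147.25, 147.25, 180, 180, 180, 180, 180].

### API

Orientations are given as [roll, pitch, yaw] about the fixed x, y, z axes, in that order (R = Rz(yaw) Ry(pitch) Rx(roll)).
In Python, from cell import bot gives the robot as it stands. The module is installed in compiled form; this text tells all that it offers.
- The arm moves only by the tool drive_tool, never from a script. Its argument "series" is one flat list of numbers, 5 for each row, row after row: the shift along the tool's x, y, z each as a share of 0.3 m, from -1 to 1, then the turn about the tool's z as a share of 45 degrees, from -1 to 1, then the closure, from 0 (fully open) to 1 (shut). A call has 1 to 8 rows; each row is the pose to reach, as a shift and turn from the pose commanded when the call began, along the tool's axes at that moment; what a row does not reach only later rows make up. A row lasts 1/8 s, in which the tool goes at most 62.5 mm and 10.7 degrees, less where a joint would pass 70% of its speed; a pose out of reach is approached as far as the arm can. A call with a number of a shift or a turn outside -1 to 1 is refused whole. A call with a gripper value outside its range is refused whole. The fingers move at their own pace and stop on an object; "force" is the grip in N (left out, the last holds). Time passes only in rows, so rows that repeat a pose let the fingers close. It gives the time, the measured TCP pose, the force, the opening and the grip force at its end, in the units of the state.
- bot.observe(): the state, without advancing time (a new reading comes with each control period).
- bot.camera(name): name is "scene" or "top"; returns (picture, depth): 420x560x3 uint8, blue, green, red; 420x560 float32, m along the optical axis (not along the pixel's ray), 0 where there is no reading.
- bot.get_calibration(name): a dict with "fx", "fy", "cx", "cy" (pixels), "origin" and "rotation" of the camera in the world. Camera axes: x right, y down, z forward; pixel columns grow to the right and rows downward; lengths in m; the calibration is good to about 2 mm. A picture is of the moment at which its call begins. get_calibration takes no time and is no camera call.
- bot.finish_job(): hands the job in; it is judged then, once.
The state is a dict: "time_s": time; "qpos": joint angles; "qd": joint speeds; "joint_torque": joint torques, N m; "ee_pos": TCP position; "ee_rot": TCP orientation; "ft_force": force on the tool from outside, world axes, zero at the start; "wrist_torque": the same for the moment, N m; "opening": finger opening in m; "finger_force": force on a finger pad.
Only numpy, scipy, OpenCV 4.12 (cv2) and the standard library are available. Lean on these libraries where they do the work, as an engineer would, in place of code of your own. Each camera call takes 0.05 s, during which the arm holds its last target. There are 200 camera calls.

### The job

The wooden test-tile press was taken apart for washing; get its hinge ready for the pin. Lay the loose hinge leaf into the recess of the press base and press it down flush past its spring catches, then take the press lid by its handle out of the drying rack and bring it down upright, so that its two knuckles drop between the three knuckles of the leaf and all the pin holes line up. Finish while still gripping the lid there, holding it upright and steady so that a colleague can push the pin through; leave everything else where it is.

Things in the scene. Friction and masses are not known exactly. Their poses are not given: they have to be found in the camera images.
- press: Fixed wooden press base on the table, 128 x 130 x 40 mm (x, y, z); origin at the centre of its underside, z up. In its top: tile cavity 44 x 66 mm, 14 mm deep, centred at x -26; behind it (+x) the hinge recess, x +4 to +28 mm; there the block steps down to a ledge at z 32 (x 28 to 64) with a low lip (x 51.5 to 58, 60 mm long, 4.5 high) behind the hinge barrel.
- recess (a point): Middle of the recess floor, press frame (+17, 0, +32) mm, axes as the press; recess 8 mm deep, 68 mm wide along y, open to +x. A sprung steel ball stands 4 mm out of each side wall (press x +17, 3.5 mm above the floor): a leaf laid in stays 3 to 6 mm high until its plate is pressed down between them, here in the middle, with some 12 N.
- seat (a point): Where the middle of the leaf's bore lies when the leaf is home: press frame (+42, 0, +40) mm; axes as the press, bore along y. Beside the barrel's ends the ledge is free, and the block's step is 14 mm from the bore, so fingers on the barrel's ends stay outside the recess.
- leaf: Loose steel hinge leaf, 0.14 kg, flat on the table: plate 63 mm (y) x 26.5 (x -9.5 to -36) x 8 thick; along its +x side a barrel, 16 mm across, 63 long: three knuckles 11 mm long at y -26, 0, +26 with 15 mm gaps. Origin on the underside below mid-barrel, z up. Can be taken from above by the barrel's two flat ends. In the press its axes lie parallel to the press's.
- leaf_bore (a point): Middle of the leaf's bore (8.5 mm hole along y), leaf frame (0, 0, 8) mm; the plate's upper face is at the same height, the barrel's top 8 mm above.
- lid: Press lid, 0.3 kg, upright in the rack: board 18 mm (x) x 110 (y) x 88 high; on top a round-ended handle tongue 44 wide, z 88 to 130, to grip across its 18 mm thickness; on the -x face a plaster die 62 x 40 x 6 and, let in at the bottom, the other hinge leaf. Origin mid of the board's lower edge, z up. In the press its axes lie parallel to the press's, die towards the tile cavity.
- lid_bore (a point): Middle of the bore through the lid's two knuckles, lid frame (-9.2, 0, -14) mm; they are 16 mm across, 11 mm long, at y -13 and +13, lowest point z -22. They have 2 mm play on each side in the leaf's gaps, and stand on the press's ledge when the bores are level. Let go there, the lid would fall over.
- rack: Fixed wooden drying rack: two rails along x (y -47.5 and +47.5 mm, 196 long, tops at z 40), with pairs of 8 mm dowels up to z 85 that leave 20 mm slots. The lid and two plain boards stand on the rails in the slots at x -56, 0, +56, in any order, axes parallel to the rack's. Origin: centre of underside. Dowels are cleared when the lid rises 70 mm, the boards at 105.
- board_a: Plain plywood board 18 x 118 x 80 mm without knuckles or handle, standing in the rack; origin mid of its lower edge. Left alone.
- board_b: A second plain board like board_a. Left alone.
- hinge_pin: Bent steel hinge pin, 6 mm rod, 80 mm long, lying on the table; stays there.
- jar: Glaze sample jar, 52 mm across, 68 mm high; origin at the centre of its underside. Left alone.
- tile: Glaze test tile 40 x 62 x 10 mm, lying flat on the table; stays.
Mind the look-alikes: they are no part of the job. Leave any turquoise look-alike of the press alone. Leave any red look-alike of the lid alone.

How it is judged (in metres and radians):
On the way, in this order (a step that is already met when the one before it is completed fails the run):
1. the loose leaf lies pressed flush in the recess of the press (x of leaf_bore in the frame of seat between -0.004 and 0.004 m and y of leaf_bore in the frame of seat between -0.004 and 0.004 m and z of leaf_bore in the frame of seat between -0.002 and 0.0015 m and angle between the z axis of leaf and the z axis of press, either way round below 0.05 rad and angle between the x axis of leaf and the x axis of press, either way round below 0.1 rad), for 0.2 s.
2. the lid is lifted clear of the rack by the gripper while the leaf stays in its recess (all of step 1 and height (world z) of lid above 0.1 m and contact force between the fingers and lid above 1 N), for 0.1 s.
At the end, for the whole second after the job is handed in: Leaf flush (1.5 mm) and level in the recess, 4 mm along x and y; lid upright (0.12 rad), at rest, gripped with over 3 N, its knuckles between the leaf's: bores within 2.5 mm fore-and-aft and in height, 4 mm along the axis, parallel to 0.05 rad (all of step 1 and x of lid_bore in the frame of leaf_bore between -0.0025 and 0.0025 m and z of lid_bore in the frame of leaf_bore between -0.0025 and 0.0025 m and y of lid_bore in the frame of leaf_bore between -0.004 and 0.004 m and angle between the y axis of lid and the y axis of leaf, either way round below 0.05 rad and angle between lid's own z axis and vertical below 0.12 rad and distance between lid_bore and seat below 0.008 m and contact force between the fingers and lid above 3 N and linear speed of lid below 0.02 m/s); the arm keeps its last pose, push and grip.
It fails at once if another thing is disturbed (moved by more than 25 mm) (distance of any of board_a, board_b, hinge_pin, jar, tile from where it was at the start of the episode above 0.025 m).
It also fails if it takes over 59 s, if anything falls off the work surface, if the arm or the gripper's body presses on something with over 40 N, if the wrist force passes 120 N, or if a joint passes its speed limit or range.

## Working session

There is one attempt and no reset: what is moved stays moved. The work goes in short steps, Python scripts to look and compute and a tool call to move; the robot and the scene stay as the last step left them, time stands still between calls to the robot, and variables do not carry over. Pictures are saved under pics/ and viewed, at most 13 in all, crops included, and the job is handed in when it is done.

Besides the shell and the picture viewer there is one more tool, called after "Emit:" as name(argument=value, ...) on one line, values as JSON. drive_tool: Moves the arm, as the interface text tells. Its arguments: {"type":"object","properties":{"series":{"type":"array","items":{"type":"number","minimum":-1,"maximum":1}},"force":{"type":"number"}},"required":["series"]}

```bash
mkdir -p pics; cat > h.py <<'E'
import numpy as np, cv2
from cell import bot
def pts(name):
    im,d=bot.camera(name); c=bot.get_calibration(name)
    v,u=np.mgrid[0:420,0:560]
    p=np.stack([(u-c['cx'])/c['fx']*d,(v-c['cy'])/c['fy']*d,d],-1)
    w=p@np.array(c['rotation']).T+np.array(c['origin'])
    w[d==0]=np.nan
    return im,d,w
E
python3 - <<'E'
from h import *
s=bot.observe(); print(s['ee_pos'],s['ee_rot'],s['opening'])
for n in('top','scene'):
    im,d,w=pts(n); cv2.imwrite(f'pics/{n}0.png',im); np.savez(f'{n}0.npz',im=im,w=w,d=d)
    c=bot.get_calibration(n); print(n,c['origin'],c['fx'],np.round(c['rotation'],2).tolist())
E
```

```text
[0.29321665 0.60733796 0.23024439] [-1.79886199e+02  4.63527055e-03  1.54230845e+02] 0.08552150477495478Traceback (most recent call last):
  File "<stdin>", line 4, in <module>
  File "h.py", line 7, in pts
    w=p@np.array(c['rotation']).T+np.array(c['origin'])
      ~~~~~~~~~~~~~~~~~~~~~~~~~~~^~~~~~~~~~~~~~~~~~~~~~
ValueError: operands could not be broadcast together with shapes (420,560) (3,)
```

The calibration's rotation is a 3-vector, so I'll take it as roll, pitch and yaw.

```bash
sed -i "s/import numpy as np, cv2/import numpy as np, cv2\nfrom scipy.spatial.transform import Rotation as Ro/; s/np.array(c\['rotation'\]).T/Ro.from_euler('xyz',c['rotation'],degrees=True).as_matrix().T/" h.py
python3 - <<'E'
from h import *
for n in('top','scene'):
    im,d,w=pts(n); cv2.imwrite(f'pics/{n}0.png',im); np.savez(f'{n}0.npz',im=im,w=w,d=d)
    c=bot.get_calibration(n); print(n,c)
    print(np.round(w[100:420:100,60:560:110].reshape(-1,3),3).tolist())
E
```

```text
top {'fx': 388.2340522420241, 'fy': 388.2340522420241, 'cx': 285.49802690044646, 'cy': 211.04310228070187, 'origin': array([0.3760863 , 0.14078892, 1.36755302]), 'rotation': array([-171.17939751,    0.5526317 ,  -91.12331258])}
[[1.363, 1.423, -0.704], [0.9, 0.494, 0.251], [1.006, 0.162, 0.004], [0.996, -0.246, 0.006], [1.302, -1.06, -0.699], [0.646, 0.961, 0.0], [0.633, 0.557, 0.023], [0.627, 0.169, 0.008], [0.621, -0.224, -0.0], [0.731, -0.996, -0.69], [0.329, 0.598, 0.582], [0.286, 0.555, 0.0], [0.279, 0.175, 0.006], [0.272, -0.203, 0.0], [0.208, -0.947, -0.701], [-0.242, 1.31, -0.701], [0.179, 0.334, 0.717], [0.151, 0.162, 0.636], [-0.269, -0.349, -0.7], [-0.276, -0.893, -0.693]]
scene {'fx': 450.98997901232633, 'fy': 450.98997901232633, 'cx': 280.3372807140635, 'cy': 208.48834171033698, 'origin': array([ 0.12174504, -0.87937709,  0.86550526]), 'rotation': array([-125.92058333,    0.61486504,  -24.86828927])}
[[0.08, 0.069, 0.523], [0.419, 0.771, 0.202], [0.84, 0.692, 0.154], [nan, nan, nan], [3.46, 1.749, -0.716], [0.027, -0.01, 0.349], [0.301, 0.414, 0.0], [0.63, 0.242, 0.009], [0.968, 0.095, -0.002], [2.236, 0.589, -0.695], [-0.037, -0.051, 0.126], [0.249, 0.65, -0.696], [0.448, -0.152, -0.001], [0.702, -0.272, -0.002], [0.951, -0.393, 0.001], [-0.244, 0.333, -0.697], [0.129, 0.092, -0.598], [0.332, -0.401, -0.001], [0.536, -0.499, 0.0], [0.742, -0.594, -0.002]]
```

View pics/top0.png

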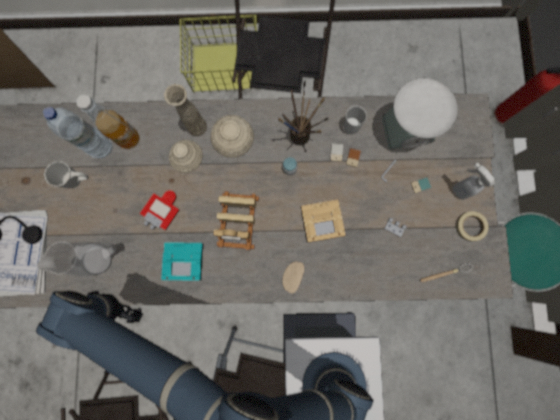

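View pics/scene0.png

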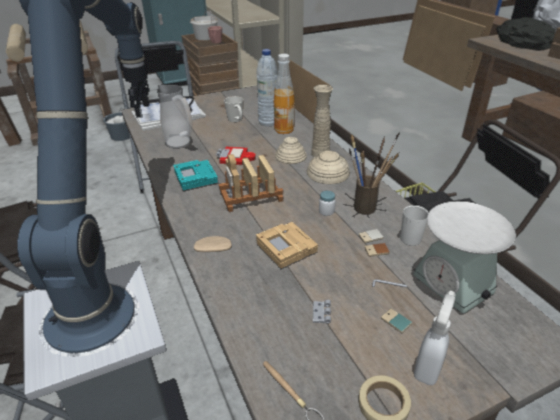

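The top view shows the wooden press at about (323,221), the loose leaf at (397,228) and the rack at (236,220). The jar is at (289,166), and the turquoise and red look-alikes are at (182,261) and (160,211). Next I'll enlarge these regions.

```bash
python3 - <<'E'
from h import *
t=np.load('top0.npz')['im']; s=np.load('scene0.npz')['im']
def cr(im,x,y,w,h,W,H): return cv2.resize(im[y:y+h,x:x+w],(W,H),interpolation=cv2.INTER_CUBIC)
a=np.hstack([cr(t,296,192,56,56,280,280),cr(t,376,204,44,44,280,280),cr(t,206,186,60,70,240,280)])
b=np.hstack([cr(s,250,215,75,56,375,280),cr(s,210,145,85,66,361,280)])
b=np.pad(b,((0,0),(0,800-b.shape[1]),(0,0)))
cv2.imwrite('pics/crop1.png',np.vstack([a,b]))
E
```

```text
(no output)
```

View pics/crop1.png

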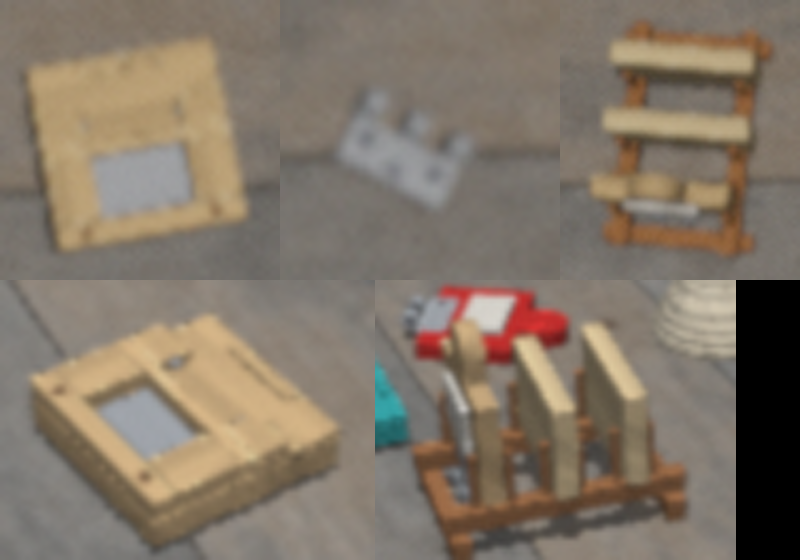

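The press's +x (ledge side) points up in the image, slightly left. The leaf's barrel faces up and to the right. The lid is in the slot nearest the robot (-x), with its die facing -x. Next come the metric measurements.

```bash
cat >> h.py <<'E'
def ray(name,uv,z):
    c=bot.get_calibration(name); uv=np.atleast_2d(uv).astype(float)
    p=np.c_[(uv[:,0]-c['cx'])/c['fx'],(uv[:,1]-c['cy'])/c['fy'],np.ones(len(uv))]
    p=p@Ro.from_euler('xyz',c['rotation'],degrees=True).as_matrix().T
    o=np.array(c['origin']); return o+p*((z-o[2])/p[:,2])[:,None]
def up(img,x,y,w,h,k=8):
    """upsampled crop and map from its pixel to image pixel"""
    return cv2.resize(img[y:y+h,x:x+w],None,fx=k,fy=k,interpolation=cv2.INTER_CUBIC), lambda q:(np.asarray(q,float)+.5)/k-.5+np.array([x,y])
def rectfit(P):
    (cx,cy),(a,b),an=cv2.minAreaRect((P*1000).astype(np.float32)); return cx,cy,a,b,an
E
python3 - <<'E'
from h import *
T=np.load('top0.npz');S=np.load('scene0.npz')
def big(mask):
    n,l,st,_=cv2.connectedComponentsWithStats(mask.astype(np.uint8)); return l==1+np.argmax(st[1:,4])
# press
for nm,D,(x,y,w,h) in(('top',T,(290,188,70,68)),('scene',S,(245,210,85,66))):
    W=D['w'][y:y+h,x:x+w]; z=W[...,2]
    print(nm,'z hist',np.histogram(z[z>0.01],bins=np.arange(.01,.06,.004))[0])
    hsv,_=up(cv2.cvtColor(D['im'],cv2.COLOR_BGR2HSV),x,y,w,h,1); print(np.median(hsv[z>.03],0), np.median(hsv[z<.01],0))
    zu,f=up(D['w'][...,2],x,y,w,h); m=big(zu>.022)
    c=max(cv2.findContours(m.astype(np.uint8),0,1)[0],key=cv2.contourArea)[:,0]
    print('press rect',rectfit(ray(nm,f(c),.036)[:,:2]))
# leaf
for nm,D,(x,y,w,h) in(('top',T,(380,210,34,34)),('scene',S,(305,292,32,36))):
    z=D['w'][y:y+h,x:x+w,2]; im,f=up(D['im'],x,y,w,h); hsv=cv2.cvtColor(im,cv2.COLOR_BGR2HSV)
    print(nm,'leaf z',np.nanmax(z),np.histogram(z,bins=np.arange(-.004,.024,.004))[0])
    zu,_=up(D['w'][...,2],x,y,w,h)
    m=big(zu>.004); c=max(cv2.findContours(m.astype(np.uint8),0,1)[0],key=cv2.contourArea)[:,0]
    print('leaf rect z',rectfit(ray(nm,f(c),.008)[:,:2]))
# rack things
x,y,w,h=205,185,65,75
z=T['w'][y:y+h,x:x+w]; 
for lo,hi in((.03,.06),(.1,.145),(.145,.2)):
    k=(z[...,2]>lo)&(z[...,2]<hi); n,l,st,ce=cv2.connectedComponentsWithStats(k.astype(np.uint8))
    for i in range(1,n):
        if st[i,4]>8:
            P=z[l==i]; print(lo,st[i,4],P.mean(0).round(3),np.round(rectfit(P[:,:2]),1))
E
```

```text
top z hist [  9   5  11  70 195 277 276 354 198  19   0   0]
[ 18.  92. 178.] [ 16.  34. 122.]
press rect (546.7105712890625, 21.23797607421875, 130.36854553222656, 133.53370666503906, 8.521154403686523)
scene z hist [ 72  76  71 171 247 361 287 405  13   0   0   0]
[ 18.  92. 196.] [ 16.  25. 133.]
press rect (542.8336791992188, 14.916000366210938, 134.2586212158203, 149.51617431640625, 8.553028106689453)
top leaf z 0.020488038151894594 [298 470 190  86  33  16]
leaf rect z (520.8701171875, -235.36024475097656, 71.17932891845703, 50.90147018432617, 59.92321014404297)
scene leaf z 0.01726789788636074 [581 208 196  65  49   3]
leaf rect z (523.4098510742188, -233.62586975097656, 73.61148834228516, 44.91694259643555, 61.03925704956055)
0.03 24 [0.647 0.356 0.04 ] [647.  356.6  15.   14.5  85.5]
0.03 25 [0.637 0.261 0.04 ] [635.9 261.6  14.1  17.3  88.5]
0.03 36 [0.593 0.36  0.042] [593.5 361.1  16.8  27.6  77.3]
0.03 11 [0.602 0.319 0.052] [601.8 318.5  34.6   1.3  84. ]
0.03 32 [0.582 0.266 0.042] [584.5 266.   16.9  29.   71.3]
0.03 38 [0.536 0.366 0.041] [536.  367.2  13.9  30.7  74.3]
0.03 90 [0.495 0.275 0.042] [497.  276.4  14.9  87.6  84. ]
0.03 41 [0.477 0.373 0.041] [477.3 373.9  14.6  30.5  82.5]
0.1 228 [0.608 0.309 0.119] [609.6 309.8 117.5  18.9  83.7]
0.1 227 [0.553 0.314 0.119] [553.9 314.4 117.4  19.   83.8]
0.1 185 [0.495 0.325 0.124] [495.8 326.7 108.2  24.4  84. ]
0.145 85 [0.498 0.324 0.166] [498.5 325.8  41.2  17.3  84.1]
```

```bash
cat >> h.py <<'E'
def biggest(mask):
    n,l,st,_=cv2.connectedComponentsWithStats(mask.astype(np.uint8)); return (l==1+np.argmax(st[1:,4])).astype(np.uint8)
def contour(m): return max(cv2.findContours(m,0,1)[0],key=cv2.contourArea)[:,0]
def sides(nm,uv,zmid,c0,yaw,hx,hy,zs,sel=None):
    """line per side (+x,-x,+y,-y): offset from c0 along the side normal (mm), line angle minus yaw (deg)"""
    c,s=np.cos(yaw),np.sin(yaw); R=np.array([[c,-s],[s,c]]); L=(ray(nm,uv,zmid)[:,:2]-c0)@R*1000
    out=[]
    for i,(ax,sg,h,ho) in enumerate(((0,1,hx,hy),(0,-1,hx,hy),(1,1,hy,hx),(1,-1,hy,hx))):
        k=(abs(sg*L[:,ax]-h)<7)&(abs(L[:,1-ax])<ho*.8)
        if sel and sel[i]: k&=sel[i](L)
        if k.sum()<20: out.append(None); continue
        Q=((ray(nm,uv[k],zs[i])[:,:2]-c0)@R*1000).astype(np.float32)
        vx,vy,x0,y0=cv2.fitLine(Q,cv2.DIST_HUBER,0,.01,.01).ravel()
        o=(x0-y0*vx/vy) if ax==0 else (y0-x0*vy/vx)
        a=np.degrees(np.arctan(-vx/vy if ax==0 else vy/vx))
        out.append((round(float(o),1),round(float(a),1)))
    return out
E
python3 - <<'E'
from h import *
T=np.load('top0.npz');S=np.load('scene0.npz')
outs=[]
for nm,D,(x,y,w,h) in(('top',T,(290,188,70,68)),('scene',S,(245,210,85,66))):
    im,f=up(D['im'],x,y,w,h); hsv=cv2.cvtColor(im,cv2.COLOR_BGR2HSV)
    m=biggest(hsv[...,1]>62); c=contour(m); outs.append(im.copy()); cv2.drawContours(outs[-1],[c],-1,(0,0,255),1)
    sel=[None,None,(lambda L:L[:,0]<20),(lambda L:L[:,0]<20)] 
    zs=(.032,0,0,.04) if nm=='top' else (.032,0,.04,0)
    for c0 in [np.array([.5467,.0200])]:
        print(nm,sides(nm,f(c),.03,c0,np.radians(8.5),64,65,zs,sel))
for nm,D,(x,y,w,h) in(('top',T,(380,210,34,34)),('scene',S,(305,292,32,36))):
    im,f=up(D['im'],x,y,w,h); hsv=cv2.cvtColor(im,cv2.COLOR_BGR2HSV)
    s=hsv[...,1]; t,m=cv2.threshold(s,0,255,cv2.THRESH_BINARY_INV+cv2.THRESH_OTSU); print('otsu',t,np.percentile(s,[5,50,95]))
    m=biggest(m>0); c=contour(m); outs.append(im.copy()); cv2.drawContours(outs[-1],[c],-1,(0,0,255),1)
    print(nm,rectfit(ray(nm,f(c),.008)[:,:2]))
    print(sides(nm,f(c),.008,np.array([.5225,-.2345]),np.radians(-30),22,31.5,(.008,.008,.008,.008)))
cv2.imwrite('pics/m.png',np.hstack([cv2.resize(o,(400,400)) for o in outs[:2]]));cv2.imwrite('pics/m2.png',np.vstack([np.hstack([cv2.resize(o,(400,300)) for o in outs[:2]]),np.hstack([cv2.resize(o,(400,300)) for o in outs[2:]])]))
E
```

```text
top [(68.9, 0.7), (-61.6, 0.4), (67.7, 0.7), (-65.0, 0.8)]
scene [(65.5, 0.5), None, None, None]
otsu 28.0 [ 4. 27. 46.]
top (510.40869140625, -238.13255310058594, 118.49364471435547, 95.78028869628906, 86.75376892089844)
[(22.4, 0.2), None, (35.4, 2.7), None]
otsu 21.0 [ 5. 17. 35.]
scene (516.818603515625, -228.10162353515625, 114.1085205078125, 67.57994842529297, 62.64158630371094)
[(23.1, -1.5), None, (33.8, 4.7), None]
```

View pics/m2.png

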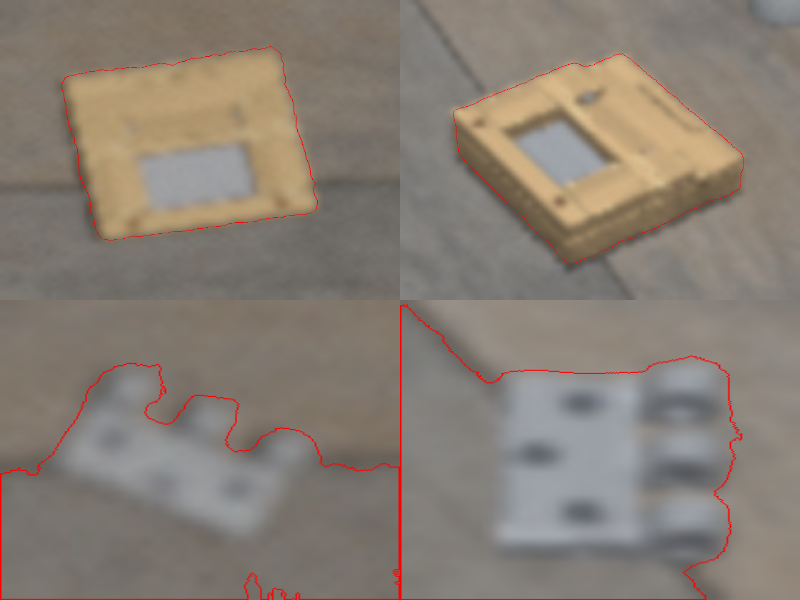

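Contours fit the press well. The leaf mask bleeds onto the planks, so I'll use the blue channel there and widen the side classification for the scene camera.

```bash
python3 - <<'E'
s=open('h.py').read()
s=s.replace("""        k=(abs(sg*L[:,ax]-h)<7)""","""        L=(ray(nm,uv,zs[i])[:,:2]-c0)@R*1000
        k=(abs(sg*L[:,ax]-h)<9)""")
open('h.py','w').write(s)
E
python3 - <<'E'
from h import *
T=np.load('top0.npz');S=np.load('scene0.npz')
for nm,D,(x,y,w,h) in(('top',T,(290,188,70,68)),('scene',S,(245,210,85,66))):
    im,f=up(D['im'],x,y,w,h); hsv=cv2.cvtColor(im,cv2.COLOR_BGR2HSV)
    c=contour(biggest(hsv[...,1]>62))
    sel=[None,None,(lambda L:L[:,0]<20),(lambda L:L[:,0]<20)] 
    zs=(.032,0,0,.04) if nm=='top' else (.032,0,.04,0)
    print(nm,sides(nm,f(c),.03,np.array([.548,.021]),np.radians(9),64,65,zs,sel))
outs=[]
for nm,D,(x,y,w,h) in(('top',T,(383,212,29,28)),('scene',S,(307,294,27,31))):
    im,f=up(D['im'],x,y,w,h); b=im[...,0]
    t,m=cv2.threshold(b,0,255,cv2.THRESH_OTSU); print('otsu',t,np.percentile(b,[5,50,95]))
    c=contour(biggest(m>0)); outs.append(im.copy()); cv2.drawContours(outs[-1],[c],-1,(0,0,255),1)
    print(nm,np.round(rectfit(ray(nm,f(c),.008)[:,:2]),1))
    print(sides(nm,f(c),.008,np.array([.5225,-.2345]),np.radians(-30),22,31.5,(.008,.008,.008,.008)))
cv2.imwrite('pics/m3.png',np.hstack([cv2.resize(o,(400,400)) for o in outs]))
# lid handle / boards by fine outline in top (wood top faces)
D=T;x,y,w,h=205,185,65,75
im,f=up(D['w'],x,y,w,h); z=im[...,2]
for lo,zt,c0,hx,hy in((.145,.170,(.498,.325),9,22),(.1,.12,(.554,.3145),9,59),(.1,.12,(.609,.309),9,59)):
    n,l,st,ce=cv2.connectedComponentsWithStats((z>lo).astype(np.uint8))
    for i in range(1,n):
        c=contour((l==i).astype(np.uint8)); print(lo,sides('top',f(c),zt,np.array(c0),np.radians(-6),hx,hy,(zt,)*4)) if st[i,4]>300 else 0
E
```

```text
top [(67.5, 0.3), (-63.1, -0.2), (66.9, 0.3), (-65.9, 0.2)]
scene [(64.0, -0.0), (-59.1, 0.0), (64.5, 0.6), (-59.4, -0.9)]
otsu 124.0 [101. 109. 151.]
top [ 523.  -234.3   64.9   45.4   60.4]
[(18.8, -2.4), (-21.5, 0.6), (31.4, -6.2), (-30.8, 4.9)]
otsu 141.0 [109. 127. 167.]
scene [ 515.5 -230.9   67.    28.9   60. ]
[None, (-20.8, 0.1), (30.3, -7.1), (-30.8, 11.4)]
0.145 [(8.0, 0.6), (-9.9, 0.0), (20.0, 1.2), (-29.4, 62.1)]
0.1 [None, None, None, None]
0.1 [(7.6, -0.7), (-11.2, 0.1), (58.4, 6.4), (-60.1, 6.9)]
0.1 [None, None, None, None]
0.1 [(8.3, -0.9), (-11.2, 0.0), (58.1, -25.1), (-56.6, -8.0)]
0.1 [None, None, None, None]
0.1 [None, None, None, None]
```

View pics/m3.png

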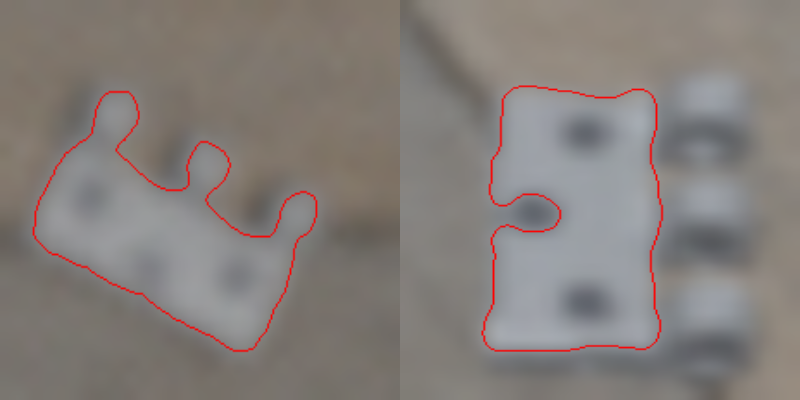

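The masks work now. The leaf bore is at about (0.535,-0.242) with yaw -29.7°, the press at about (0.5486,0.0205) with yaw 9.1°, and the lid handle at about (0.498,0.325) with yaw -6°. First move is towards the leaf, keeping high.

```bash
cat > go.py <<'E'
import sys
from h import *
def rel(x,y,z,yaw):
    s=bot.observe(); R=Ro.from_euler('xyz',s['ee_rot'],degrees=True).as_matrix()
    d=R.T@(np.array([x,y,z])-s['ee_pos'])/.3
    dy=-((yaw-s['ee_rot'][2]+90)%180-90)/45   # tool z points down: turn sign
    print('t',round(s['time_s'],2),'pos',np.round(s['ee_pos'],4),'rpy',np.round(s['ee_rot'],2),'open',round(s['opening'],4),'F',np.round(s['ft_force'],1),'ff',np.round(s['finger_force'],1),'q',np.round(s['qpos'],0))
    print('shares',np.round(d,4),'turn',round(dy,3))
if __name__=='__main__': rel(*map(float,sys.argv[1:5]))
E
python3 go.py .5353 -.2418 .10 150.3
```

```text
t 0.15 pos [0.2933 0.6075 0.2305] rpy [-179.92    0.    154.23] open 0.0857 F [ 0.3  0.2 -1. ] ff 0.0 q [-66.  27.  -3.  88.   1.  65.  -5.]
shares [-1.9573 -2.198   0.4383] turn 0.087
```

Emit:
drive_tool(series=[-0.16, -0.18, 0, 0, 0, -0.32, -0.36, 0, 0, 0, -0.48, -0.54, 0, 0, 0, -0.64, -0.72, 0, 0, 0, -0.8, -0.9, 0, 0, 0, -0.88, -1, 0, 0, 0])

```text
time_s: 0.9
ee_pos: [0.3949, 0.2447, 0.2313]
ee_rot: [180.0, 0.0, 154.2]
ft_force: [0.1, -1.1, -0.2]
opening: 0.0855
finger_force: 0.0
```

Emit:
drive_tool(series=[-0.16, -0.18, 0, 0, 0, -0.32, -0.36, 0, 0, 0, -0.48, -0.54, 0, 0, 0, -0.64, -0.72, 0, 0, 0, -0.8, -0.9, 0, 0, 0, -0.88, -1, 0, 0, 0])

```text
time_s: 1.65
ee_pos: [0.496, -0.116, 0.2314]
ee_rot: [180.0, 0.0, 154.3]
ft_force: [1.2, 1.1, -0.2]
opening: 0.0853
finger_force: 0.0
```

```bash
python3 go.py .5360 -.2422 .06 150.3
```

```text
t 1.65 pos [ 0.496  -0.116   0.2314] rpy [1.7997e+02 2.0000e-02 1.5426e+02] open 0.0853 F [ 1.2  1.1 -0.2] ff 0.0 q [-12.  11.  23. 111.  -5.  58.  78.]
shares [-0.3027 -0.3211  0.5712] turn 0.088
```

Emit:
drive_tool(series=[-0.15, -0.16, 0.1, 0.088, 0, -0.303, -0.321, 0.25, 0.088, 0, -0.303, -0.321, 0.4, 0.088, 0, -0.303, -0.321, 0.57, 0.088, 0, -0.303, -0.321, 0.57, 0.088, 0])

```text
time_s: 2.28
ee_pos: [0.5324, -0.2392, 0.0564]
ee_rot: [-179.9, -0.6, 150.2]
ft_force: [0.3, -0.3, 1.2]
opening: 0.0854
finger_force: 0.0
```

```bash
python3 go.py .5360 -.2422 -.002 150.3; python3 - <<'E'
from h import *
im,d,w=pts('scene'); cv2.imwrite('pics/s1.png',cv2.resize(im[220:360,240:400],(800,600)[:2] if 0 else (640,560),interpolation=cv2.INTER_CUBIC))
E
```

```text
t 2.27 pos [ 0.5324 -0.2392  0.0564] rpy [-179.9    -0.56  150.24] open 0.0854 F [ 0.3 -0.3  1.2] ff 0.0 q [  3.  32.  22. 110. -17.  42.  96.]
shares [-0.0173 -0.0023  0.1944] turn -0.001
```

View pics/s1.png

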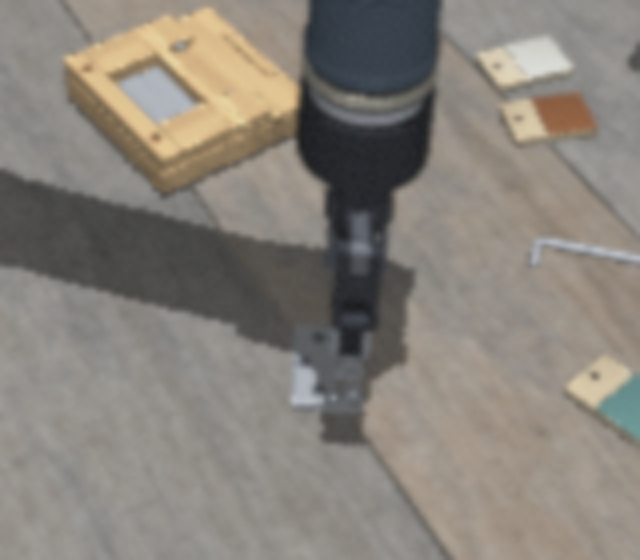

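The gripper hovers over the leaf's barrel, seen at about (340,370) in the crop. The measured pose was still settling, so I'll hold and re-read.

Emit:
drive_tool(series=[0, 0, 0, 0, 0, 0, 0, 0, 0, 0])

```text
time_s: 2.58
ee_pos: [0.5373, -0.2407, 0.0628]
ee_rot: [179.9, 0.2, 150.3]
ft_force: [-0.4, 0.6, -0.6]
opening: 0.0851
finger_force: 0.0
```

```bash
python3 go.py .5360 -.2422 -.002 150.3
```

```text
t 2.58 pos [ 0.5373 -0.2407  0.0628] rpy [179.92   0.25 150.31] open 0.0851 F [-0.4  0.6 -0.6] ff 0.0 q [  3.  31.  22. 110. -17.  42.  96.]
shares [ 0.0022 -0.0068  0.2159] turn 0.0
```

Emit:
drive_tool(series=[0, -0.003, 0.08, 0, 0, 0, -0.003, 0.15, 0, 0, 0, -0.003, 0.19, 0, 0, 0, -0.003, 0.21, 0, 0, 0, -0.003, 0.21, 0, 0, 0, -0.003, 0.21, 0, 0])

```text
time_s: 3.32
ee_pos: [0.5358, -0.2415, -0.002]
ee_rot: [180.0, 0.1, 150.3]
ft_force: [-0.2, 0.5, -0.2]
opening: 0.0853
finger_force: 0.0
```

Emit:
drive_tool(series=[0, 0, 0, 0, 1, 0, 0, 0, 0, 1, 0, 0, 0, 0, 1, 0, 0, 0, 0, 1, 0, 0, 0, 0, 1], force=50)

```text
time_s: 3.95
ee_pos: [0.5357, -0.2415, -0.0018]
ee_rot: [180.0, 0.1, 150.3]
ft_force: [-1.5, 0.6, 5.8]
opening: 0.0614
finger_force: 54.4
```

```bash
python3 go.py .5892 .0267 .17 189.15
```

```text
t 3.95 pos [ 0.5357 -0.2415 -0.0018] rpy [1.7998e+02 6.0000e-02 1.5027e+02] open 0.0614 F [-1.5  0.6  5.8] ff 54.4 q [  6.  37.  20. 111. -20.  35.  99.]
shares [ 0.2878  0.8652 -0.5727] turn -0.864
```

Grasped. Next I lift, then travel over the press.

Emit:
drive_tool(series=[0, 0, -0.06, 0, 1, 0, 0, -0.2, 0, 1, 0.04, 0.12, -0.36, -0.1, 1, 0.1, 0.3, -0.5, -0.3, 1, 0.16, 0.48, -0.573, -0.5, 1, 0.22, 0.66, -0.573, -0.7, 1, 0.27, 0.8, -0.573, -0.82, 1, 0.288, 0.865, -0.573, -0.864, 1])

```text
time_s: 4.95
ee_pos: [0.5889, 0.0303, 0.17]
ee_rot: [179.9, 0.0, -170.5]
ft_force: [-0.0, -0.7, -1.3]
opening: 0.0617
finger_force: 55.9
```

Emit:
drive_tool(series=[0, 0, 0, 0, 1, 0, 0, 0, 0, 1, 0, 0, 0, 0, 1])

```text
time_s: 5.32
ee_pos: [0.5886, 0.0243, 0.1692]
ee_rot: [-179.9, -0.0, -171.1]
ft_force: [-0.5, -0.9, -1.2]
opening: 0.0613
finger_force: 55.9
```

```bash
python3 go.py .5892 .0267 .09 189.15;  python3 - <<'E'
from h import *
a,d,w=pts('scene'); np.savez('s2.npz',im=a,w=w)
t,d,w2=pts('top'); np.savez('t2.npz',im=t,w=w2)
r=lambda i,x,y,ww,h:cv2.resize(i[y:y+h,x:x+ww],(400,400),interpolation=cv2.INTER_CUBIC)
cv2.imwrite('pics/s2.png',np.hstack([r(a,230,160,120,120),r(t,270,170,100,100)]))
E
```

```text
t 5.33 pos [0.5886 0.0243 0.1692] rpy [-1.7995e+02 -3.0000e-02 -1.7108e+02] open 0.0613 F [-0.5 -0.9 -1.2] ff 55.9 q [-17.  23.  14. 104.  -7.  54.  98.]
shares [-0.0032  0.0079  0.2639] turn -0.005
```

View pics/s2.png

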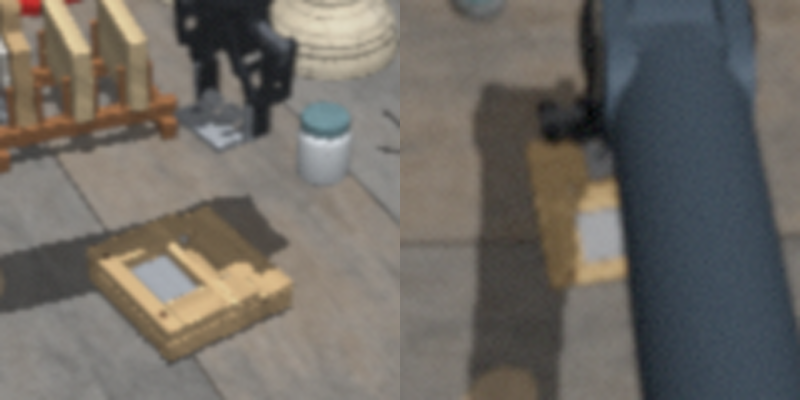

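The leaf is held level, plate towards the robot, over the press. I'll lower it and compare leaf and press in the same camera.

Emit:
drive_tool(series=[0, 0.004, 0.1, -0.005, 1, 0, 0.004, 0.2, -0.005, 1, 0, 0.004, 0.3, -0.005, 1, 0, 0.004, 0.32, -0.005, 1, 0, 0.004, 0.32, -0.005, 1, 0, 0.004, 0.32, -0.005, 1])

```text
time_s: 6.18
ee_pos: [0.5898, 0.0279, 0.0746]
ee_rot: [-180.0, 0.1, -170.6]
ft_force: [-0.7, -1.0, -1.2]
opening: 0.0612
finger_force: 55.8
```

```bash
python3 go.py .5892 .0267 .05 189.15;  python3 - <<'E'
from h import *
a,d,w=pts('scene'); np.savez('s3.npz',im=a,w=w)
t,d,w2=pts('top'); np.savez('t3.npz',im=t,w=w2)
r=lambda i,x,y,ww,h:cv2.resize(i[y:y+h,x:x+ww],(400,400),interpolation=cv2.INTER_CUBIC)
cv2.imwrite('pics/s3.png',np.hstack([r(a,250,195,80,80),r(t,290,180,70,70)]))
E
```

```text
t 6.17 pos [0.5898 0.0279 0.0746] rpy [-1.8000e+02  1.5000e-01 -1.7065e+02] open 0.0612 F [-0.7 -1.  -1.2] ff 55.8 q [-16.  29.  12. 108.  -9.  43. 100.]
shares [ 0.0027 -0.0037  0.0819] turn 0.005
```

View pics/s3.png

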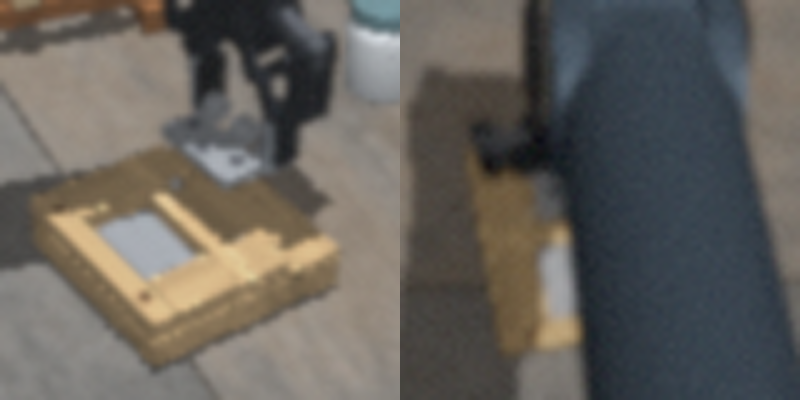

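```bash
cat >> h.py <<'E'
def proj(nm,P):
    c=bot.get_calibration(nm); R=Ro.from_euler('xyz',c['rotation'],degrees=True).as_matrix()
    q=(np.atleast_2d(P)-c['origin'])@R; return np.c_[c['fx']*q[:,0]/q[:,2]+c['cx'],c['fy']*q[:,1]/q[:,2]+c['cy']]
E
python3 - <<'E'
from h import *
a=np.load('s3.npz')['im']; x,y,w,h=250,195,80,80
im,f=up(a,x,y,w,h,10)
def pose(x,y,z,yaw,L):
    L=np.array(L,float)/1000; return np.c_[L[:,:2],L[:,2]]@Ro.from_euler('z',yaw,degrees=True).as_matrix().T+[x,y,z]
# leaf by FK, bore = TCP
tcp=bot.observe(); print(tcp['ee_pos'],tcp['ee_rot'])
p=tcp['ee_pos']; yaw=tcp['ee_rot'][2]+180
lf=[(-9.5,-31.5,8),(-36,-31.5,8),(-36,31.5,8),(-9.5,31.5,8)]
pr1=[(-64,-65,40),(28,-65,40),(28,-65,32),(64,-65,32),(64,65,32),(28,65,32),(28,65,40),(-64,65,40)]
cav=[(-48,-33,40),(-4,-33,40),(-4,33,40),(-48,33,40)]
rec=[(28,-34,40),(4,-34,40),(4,34,40),(28,34,40)]
g=lambda uv:np.round(((uv-[x,y]+.5)*10)-.5).astype(np.int32)
cv2.polylines(im,[g(proj('scene',pose(p[0],p[1],p[2]+.0018,yaw,lf)))],False,(0,0,255),1)
for L,cl in((pr1,1),(cav,1),(rec,0)):
    cv2.polylines(im,[g(proj('scene',pose(.5486,.0205,0,9.15,L)))],bool(cl),(255,0,0),1)
cv2.imwrite('pics/o3.png',im[100:700])
E
```

```text
[0.58957881 0.02809234 0.07445272] [ 1.79997675e+02  1.34035743e-01 -1.70628685e+02]
```

View pics/o3.png

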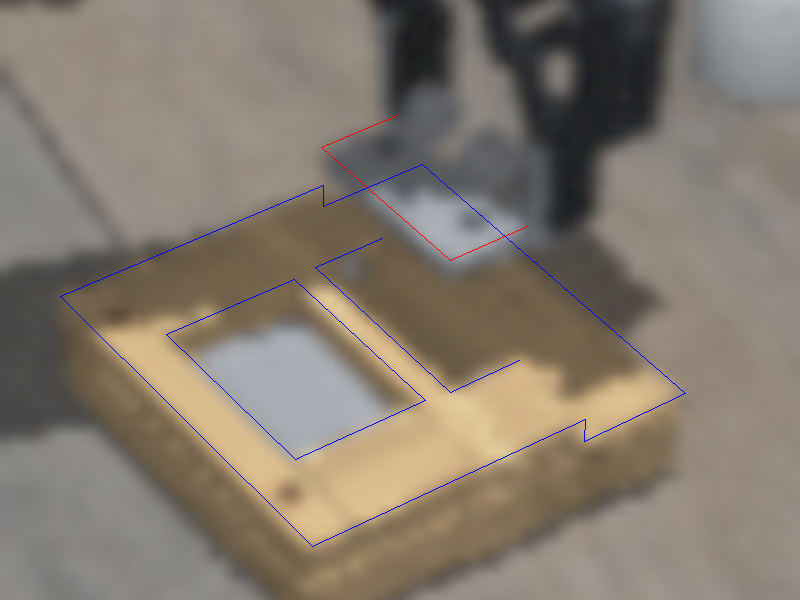

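The red FK leaf outline meets the image (corner near (450,260)), and the blue press outline fits its corners and cavity within about 1 px, so I trust the press pose. Lowering into the recess.

Emit:
drive_tool(series=[-0.001, -0.003, 0.04, 0.005, 1, -0.001, -0.003, 0.08, 0.005, 1, -0.001, -0.003, 0.11, 0.005, 1, -0.001, -0.003, 0.11, 0.005, 1, -0.001, -0.003, 0.11, 0.005, 1])

```text
time_s: 6.9
ee_pos: [0.5893, 0.0272, 0.0402]
ee_rot: [180.0, 0.0, -170.9]
ft_force: [0.5, 0.5, -1.2]
opening: 0.0615
finger_force: 55.8
```

```bash
python3 go.py .5901 .0272 .036 189.15
```

```text
t 6.9 pos [0.5893 0.0272 0.0402] rpy [ 180.      0.   -170.85] open 0.0615 F [ 0.5  0.5 -1.2] ff 55.8 q [-15.  32.  11. 109. -10.  39. 101.]
shares [-0.0027 -0.0005  0.0138] turn -0.0
```

Emit:
drive_tool(series=[-0.003, 0, 0.005, 0, 1, -0.003, 0, 0.01, 0, 1, -0.003, 0, 0.013, 0, 1, -0.003, 0, 0.016, 0, 1, -0.003, 0, 0.016, 0, 1])

```text
time_s: 7.52
ee_pos: [0.5903, 0.0273, 0.0356]
ee_rot: [-180.0, 0.0, -170.9]
ft_force: [1.3, -0.2, 0.9]
opening: 0.0614
finger_force: 56.1
```

Emit:
drive_tool(series=[0, 0, 0.003, 0, 1, 0, 0, 0.006, 0, 1, 0, 0, 0.006, 0, 1])

```text
time_s: 7.9
ee_pos: [0.59, 0.0275, 0.0333]
ee_rot: [180.0, 0.0, -170.8]
ft_force: [1.0, 0.1, -1.1]
opening: 0.0609
finger_force: 55.9
```

Emit:
drive_tool(series=[0, 0, 0.003, 0, 1, 0, 0, 0.006, 0, 1, 0, 0, 0.006, 0, 1])

```text
time_s: 8.28
ee_pos: [0.5898, 0.0274, 0.0315]
ee_rot: [180.0, -0.0, -170.9]
ft_force: [-0.2, -0.3, -2.3]
opening: 0.0615
finger_force: 55.9
```

Emit:
drive_tool(series=[0, 0, 0.003, 0, 1, 0, 0, 0.006, 0, 1, 0, 0, 0.006, 0, 1])

```text
time_s: 8.65
ee_pos: [0.5899, 0.0273, 0.0302]
ee_rot: [180.0, -0.0, -170.9]
ft_force: [-1.0, -0.9, 2.5]
opening: 0.0613
finger_force: 56.2
```

```bash
python3 - <<'E'
from h import *
s=bot.observe(); print(s['ee_pos'],s['ft_force'])
a,d,w=pts('scene')
cv2.imwrite('pics/s4.png',cv2.resize(a[205:275,250:330],(800,600)[:1]+(600,) if 0 else (640,560),interpolation=cv2.INTER_CUBIC))
E
```

```text
[0.58994866 0.02734537 0.03023453] [-0.96153076 -0.88057284  2.45413466]
```

View pics/s4.png

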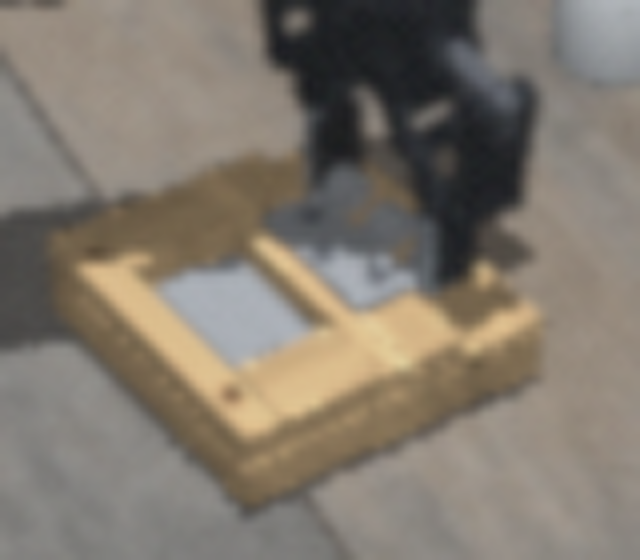

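The leaf sits in the recess, plate at crop (345,270) inside the walls. Now release, rise, close and press on the plate's middle.

Emit:
drive_tool(series=[0, 0, 0, 0, 0.1, 0, 0, 0, 0, 0.1, 0, 0, 0, 0, 0.1, 0, 0, -0.05, 0, 0.1, 0, 0, -0.15, 0, 0.1, 0, 0, -0.2, 0, 0.3, 0, 0, -0.2, 0, 1, 0, 0, -0.2, 0, 1])

```text
time_s: 9.7
ee_pos: [0.5894, 0.0274, 0.0894]
ee_rot: [180.0, -0.1, -170.8]
ft_force: [0.4, -0.2, -0.3]
opening: 0.024
finger_force: 0.0
```

```bash
python3 go.py .5654 .0232 .055 189.15
```

```text
t 9.7 pos [0.5894 0.0274 0.0894] rpy [ 1.7999e+02 -7.0000e-02 -1.7085e+02] open 0.024 F [ 0.4 -0.2 -0.3] ff 0.0 q [-16.  28.  13. 108.  -8.  45. 100.]
shares [ 0.081  -0.0012  0.1147] turn 0.0
```

Emit:
drive_tool(series=[0.04, 0, 0, 0, 1, 0.081, 0, 0, 0, 1, 0.081, 0, 0.06, 0, 1, 0.081, 0, 0.11, 0, 1, 0.081, 0, 0.13, 0, 1, 0.081, 0, 0.14, 0, 1, 0.081, 0, 0.14, 0, 1])

```text
time_s: 10.58
ee_pos: [0.5662, 0.0235, 0.0478]
ee_rot: [180.0, -0.0, -170.9]
ft_force: [-0.1, 0.2, 0.1]
opening: 0.0001
finger_force: 0.0
```

Emit:
drive_tool(series=[0, 0, 0.01, 0, 1, 0, 0, 0.018, 0, 1, 0, 0, 0.025, 0, 1, 0, 0, 0.03, 0, 1, 0, 0, 0.03, 0, 1])

```text
time_s: 11.2
ee_pos: [0.566, 0.0235, 0.0401]
ee_rot: [180.0, -0.0, -170.9]
ft_force: [-2.5, -1.0, 8.9]
opening: -0.0
finger_force: 4.4
```

Emit:
drive_tool(series=[0, 0, 0.008, 0, 1, 0, 0, 0.014, 0, 1, 0, 0, 0.014, 0, 1, 0, 0, 0.014, 0, 1])

```text
time_s: 11.7
ee_pos: [0.5661, 0.0235, 0.0399]
ee_rot: [179.9, 0.0, -170.9]
ft_force: [-12.7, -0.3, 40.0]
opening: 0.0002
finger_force: 19.9
```

Rigid at z = 0.0399 under 40 N, so the leaf is flush. I'll rise, move over to the lid, and check the leaf and lid by camera on the way.

Emit:
drive_tool(series=[0, 0, -0.1, 0, 1, 0, 0, -0.3, 0, 1, 0, 0, -0.5, 0, 0.6, 0, 0, -0.65, 0, 0.3, 0, 0, -0.65, 0, 0.3])

```text
time_s: 12.32
ee_pos: [0.5684, 0.0235, 0.2341]
ee_rot: [180.0, 0.5, -170.9]
ft_force: [-0.8, -0.7, -0.9]
opening: 0.0543
finger_force: 0.0
```

```bash
python3 go.py .497 .324 .24 174;
```

```text
t 12.32 pos [0.5684 0.0235 0.2341] rpy [ 179.99    0.51 -170.85] open 0.0543 F [-0.8 -0.7 -0.9] ff 0.0 q [-19.  17.  15. 104.  -5.  60.  97.]
shares [ 0.0757  1.0266 -0.0203] turn 0.337
```

Emit:
drive_tool(series=[0.01, 0.18, 0, 0.06, 0.3, 0.02, 0.36, 0, 0.12, 0.3, 0.04, 0.55, 0, 0.2, 0.3, 0.05, 0.72, 0, 0.27, 0.3, 0.07, 0.9, 0, 0.337, 0.3, 0.076, 1, 0, 0.337, 0.3, 0.076, 1, 0, 0.337, 0.3])

```text
time_s: 13.2
ee_pos: [0.4937, 0.3188, 0.228]
ee_rot: [-180.0, -0.2, 174.3]
ft_force: [-0.5, 0.5, -0.9]
opening: 0.0598
finger_force: 0.0
```

```bash
cat > lid.py <<'E'
from h import *
# measure lid in scene: top-face / handle points
a,d,w=pts('scene'); np.savez('s5.npz',im=a,w=w)
t,d,w2=pts('top'); np.savez('t5.npz',im=t,w=w2)
# leaf flushness: depth in recess
R=Ro.from_euler('z',9.15,degrees=True).as_matrix()
for nm,W in(('scene',w),('top',w2)):
    L=(W-[.5486,.0205,0])@R*1000
    for s,b in(('plate',(8,28,-28,28)),('rim',(-3,3,-28,28)),('wall',(0,26,-60,-40)),('wall2',(0,26,40,60)),('knuck0',(39,45,-3,3)),('knuckR',(39,45,-29,-23)),('knuckL',(39,45,23,29))):
        k=(L[...,0]>b[0])&(L[...,0]<b[1])&(L[...,1]>b[2])&(L[...,1]<b[3])&(abs(L[...,2]-40)<20)
        print(nm,s,k.sum(),np.round(np.median(L[k][:,2]),1) if k.any() else '')
# lid handle
R=Ro.from_euler('z',-6,degrees=True).as_matrix()
S0=np.load('scene0.npz')['w']; T0=np.load('top0.npz')['w']
for nm,W in(('scene',S0),('top',T0)):
    L=(W-[.497,.3235,.04])@R*1000
    k=(abs(L[...,0])<25)&(abs(L[...,1])<60)
    for lo,hi in((70,86),(95,110),(110,124)):
        q=L[k&(L[...,2]>lo)&(L[...,2]<hi)]; print(nm,lo,len(q),np.round(np.percentile(q,[3,25,50,75,97],axis=0)[:,:2].T,1).tolist())
E
python3 lid.py; python3 go.py .497 .324 .24 174
```

```text
scene plate 85 39.6
scene rim 40 37.7
scene wall 42 38.7
scene wall2 38 39.1
scene knuck0 6 42.2
scene knuckR 6 43.2
scene knuckL 4 44.0
top plate 93 40.7
top rim 24 41.4
top wall 40 40.8
top wall2 42 40.5
top knuck0 3 52.2
top knuckR 4 49.9
top knuckL 3 46.6
scene 70 84 [[-11.8, -6.5, -5.5, 1.2, 10.9], [-55.5, -48.5, -19.5, 8.5, 56.6]]
scene 95 32 [[-6.0, -5.3, -1.2, 5.4, 8.5], [-21.7, -19.5, -17.0, -6.8, 16.7]]
scene 110 39 [[-6.3, -4.1, 0.6, 6.9, 10.8], [-19.0, -16.3, -12.8, -7.7, 12.1]]
top 70 67 [[-13.4, -11.0, -8.3, -6.8, 10.3], [-46.5, -20.4, -0.8, 25.4, 51.0]]
top 95 9 [[-7.5, -7.2, -7.1, 3.4, 8.3], [-17.2, -16.3, 1.6, 8.4, 25.4]]
top 110 21 [[-7.4, -4.4, -1.0, 4.9, 8.6], [-18.0, -15.7, -13.3, 20.8, 22.9]]
t 13.3 pos [0.4956 0.3149 0.2286] rpy [-1.7988e+02 -7.0000e-02  1.7396e+02] open 0.0597 F [ 1.  -1.3 -0.4] ff 0.0 q [-44.  19.  10. 101.  -4.  61.  51.]
shares [-0.0013  0.0306 -0.038 ] turn -0.001
```

Plate at wall height, flush. Aligning over the handle.

Emit:
drive_tool(series=[0, 0.03, 0, 0, 0.35, 0, 0.03, 0.05, 0, 0.35, 0, 0.03, 0.1, 0, 0.35, 0, 0.03, 0.1, 0, 0.35])

```text
time_s: 13.8
ee_pos: [0.4958, 0.3238, 0.1976]
ee_rot: [-179.8, -0.2, 173.9]
ft_force: [0.6, -0.5, -0.1]
opening: 0.0554
finger_force: 0.0
```

```bash
python3 go.py .4975 .3245 .132 174
```

```text
t 13.8 pos [0.4958 0.3238 0.1976] rpy [-1.7983e+02 -1.7000e-01  1.7395e+02] open 0.0554 F [ 0.6 -0.5 -0.1] ff 0.0 q [-45.  21.  10. 102.  -4.  58.  50.]
shares [-0.0061  0.0035  0.2186] turn -0.001
```

The fingers must close across the lid's x, so I need another quarter turn, to yaw 84°.

Emit:
drive_tool(series=[0, 0, 0, 0.23, 0.35, 0, 0, 0, 0.46, 0.35, 0, 0, 0, 0.69, 0.35, 0, 0, 0, 0.92, 0.35, 0, 0, 0, 1, 0.35, 0, 0, 0, 1, 0.35])

```text
time_s: 14.55
ee_pos: [0.4968, 0.325, 0.1999]
ee_rot: [180.0, 0.0, 129.0]
ft_force: [-0.1, -0.2, -0.2]
opening: 0.0555
finger_force: 0.0
```

Emit:
drive_tool(series=[0, 0, 0, 0.23, 0.35, 0, 0, 0, 0.46, 0.35, 0, 0, 0, 0.69, 0.35, 0, 0, 0, 0.92, 0.35, 0, 0, 0, 1, 0.35, 0, 0, 0, 1, 0.35, 0, 0, 0, 1, 0.35])

```text
time_s: 15.42
ee_pos: [0.4968, 0.325, 0.1999]
ee_rot: [180.0, -0.0, 84.1]
ft_force: [0.0, 0.3, -0.6]
opening: 0.0554
finger_force: 0.0
```

```bash
python3 go.py .4975 .3245 .132 84
```

```text
t 15.43 pos [0.4968 0.325  0.1999] rpy [ 1.800e+02 -2.000e-02  8.406e+01] open 0.0554 F [ 0.   0.3 -0.6] ff 0.0 q [-59.  22.  29. 103. -13.  58. -31.]
shares [-0.0015  0.0024  0.2262] turn 0.001
```

Emit:
drive_tool(series=[0, 0.002, 0.06, 0, 0.35, 0, 0.002, 0.12, 0, 0.35, 0, 0.002, 0.18, 0, 0.35, 0, 0.002, 0.225, 0, 0.35, 0, 0.002, 0.225, 0, 0.35])

```text
time_s: 16.05
ee_pos: [0.4966, 0.3244, 0.1307]
ee_rot: [-179.9, 0.1, 84.0]
ft_force: [0.5, -0.4, 0.5]
opening: 0.0551
finger_force: 0.0
```

Emit:
drive_tool(series=[0, 0, 0, 0, 0.6, 0, 0, 0, 0, 1, 0, 0, 0, 0, 1, 0, 0, 0, 0, 1, 0, 0, 0, 0, 1, 0, 0, 0, 0, 1], force=60)

```text
time_s: 16.8
ee_pos: [0.4985, 0.3252, 0.1331]
ee_rot: [179.9, -0.1, 84.0]
ft_force: [3.2, -0.5, 4.9]
opening: 0.0172
finger_force: 61.4
```

```bash
python3 go.py .4975 .3245 .26 84
```

```text
t 16.8 pos [0.4985 0.3252 0.1331] rpy [ 1.7987e+02 -8.0000e-02  8.3970e+01] open 0.0172 F [ 3.2 -0.5  4.9] ff 61.4 q [-57.  27.  27. 106. -15.  50. -29.]
shares [-0.0021 -0.0021 -0.4229] turn -0.001
```

Gripped at an opening of 17 mm. Lifting straight up.

Emit:
drive_tool(series=[0, 0, -0.05, 0, 1, 0, 0, -0.12, 0, 1, 0, 0, -0.2, 0, 1, 0, 0, -0.28, 0, 1, 0, 0, -0.36, 0, 1, 0, 0, -0.42, 0, 1, 0, 0, -0.42, 0, 1])

```text
time_s: 17.68
ee_pos: [0.4971, 0.3252, 0.2588]
ee_rot: [-180.0, -0.1, 84.0]
ft_force: [-0.3, 0.4, -3.4]
opening: 0.0172
finger_force: 60.5
```

```bash
python3 - <<'E'
from h import *
r=Ro.from_euler('z',9.15,degrees=True).apply([.042+.0092,0,0]); print('target lid xy',.5486+r[0],.0205+r[1])
E
python3 go.py .5992 .0286 .22 99.15
```

```text
target lid xy 0.599148501086133 0.028641808026796247
t 17.68 pos [0.4971 0.3252 0.2588] rpy [-1.7999e+02 -5.0000e-02  8.4000e+01] open 0.0172 F [-0.3  0.4 -3.4] ff 60.5 q [-60.  19.  30.  99. -11.  65. -33.]
shares [-0.9478  0.4417  0.1285] turn -0.337
```

Emit:
drive_tool(series=[-0.13, 0.06, 0, -0.05, 1, -0.29, 0.135, 0, -0.1, 1, -0.45, 0.21, 0, -0.16, 1, -0.61, 0.285, 0, -0.22, 1, -0.77, 0.36, 0, -0.28, 1, -0.9, 0.42, 0, -0.337, 1, -0.948, 0.442, 0.06, -0.337, 1, -0.948, 0.442, 0.12, -0.337, 1])

```text
time_s: 18.68
ee_pos: [0.5986, 0.0266, 0.2203]
ee_rot: [-179.8, 0.0, 99.0]
ft_force: [-0.2, 0.2, -3.2]
opening: 0.0172
finger_force: 60.5
```

Emit:
drive_tool(series=[0, 0, 0, 0, 1, 0, 0, 0, 0, 1, 0, 0, 0, 0, 1, 0, 0, 0, 0, 1])

```text
time_s: 19.18
ee_pos: [0.5997, 0.0287, 0.2229]
ee_rot: [179.9, -0.0, 99.2]
ft_force: [1.0, 0.1, -2.7]
opening: 0.0171
finger_force: 60.5
```

```bash
cat > ov.py <<'E'
import sys
from h import *
def pose(x,y,z,yaw,L): return np.array(L,float)/1000@Ro.from_euler('z',yaw,degrees=True).as_matrix().T+[x,y,z]
a,d,w=pts('scene'); s=bot.observe(); p=s['ee_pos']; yaw=s['ee_rot'][2]-90
x,y,W,H=240,130,110,140; k=5
im,f=up(a,x,y,W,H,k); raw=im.copy()
g=lambda uv:np.round(((uv-[x,y]+.5)*k)-.5).astype(np.int32)
z0=p[2]-.0925
for L in([(-9,-55,0),(-9,55,0),(-9,55,88),(-9,-55,88),(-9,-55,0)],[(9,-55,0),(9,-55,88),(-9,-55,88)],[(-9,-22,88),(-9,-22,108),(9,-22,108)]):
    cv2.polylines(im,[g(proj('scene',pose(p[0],p[1],z0,yaw,L)))],False,(0,0,255),1)
for L in([(-64,-65,40),(28,-65,40),(28,-65,32),(64,-65,32),(64,65,32)],[(4,-34,40),(4,34,40)]):
    cv2.polylines(im,[g(proj('scene',pose(.5486,.0205,0,9.15,L)))],False,(255,0,0),1)
cv2.imwrite(sys.argv[1],np.hstack([raw,im])[:, :][50:650] if 0 else cv2.resize(np.hstack([raw[150:],im[150:]]),(800,400)))
E
python3 ov.py pics/o6.png; python3 go.py .59915 .02864 .17 99.15
```

```text
t 19.23 pos [0.5996 0.0286 0.2228] rpy [ 1.7995e+02 -1.0000e-02  9.9180e+01] open 0.0172 F [-0.   0.  -2.1] ff 60.5 q [-31.  22.  32. 101. -13.  61.  15.]
shares [ 0.0005 -0.0016  0.176 ] turn 0.001
```

View pics/o6.png

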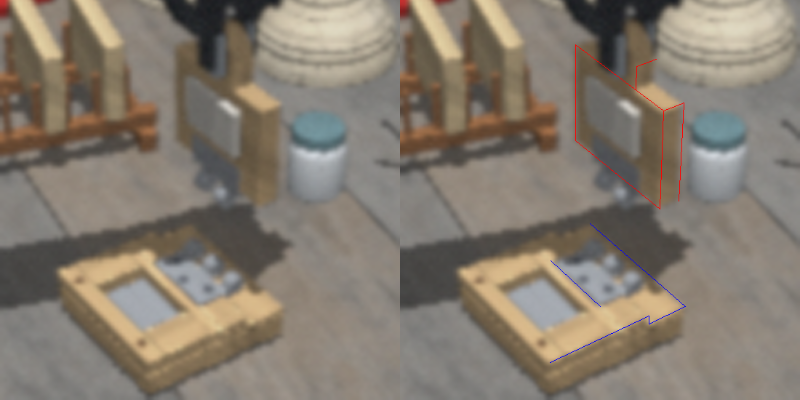

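The lid hangs upright over the press. The red lid outline agrees within a few display pixels, left edge near 575 and right near 684. Next I'll measure those two silhouette edges numerically to get the lid's y offset in the hand.

```bash
cat > edge.py <<'E'
from h import *
def pose(x,y,z,yaw,L): return np.array(L,float)/1000@Ro.from_euler('z',yaw,degrees=True).as_matrix().T+[x,y,z]
a,d,w=pts('scene'); s=bot.observe(); p=s['ee_pos']; yaw=s['ee_rot'][2]-90; z0=p[2]-.0925
def edgecol(u,v,ch,half=5):
    """strongest horizontal gradient near (u,v), sub-pixel, averaged in a channel"""
    us=np.arange(u-half,u+half,.1); g=cv2.GaussianBlur(a.astype(np.float32),(0,0),.7)
    pr=cv2.remap(g,us[None].astype(np.float32),np.full((1,len(us)),v,np.float32),cv2.INTER_CUBIC)[0]
    gr=np.abs(np.gradient(pr,axis=0)).sum(1); return us[np.argmax(gr)]
for nm,xy in(('(-9,+55)',(-9,55)),('(9,-55)',(9,-55)),('(-9,-55)',(-9,-55))):
    r=[]
    for h in np.arange(10,80,6):
        u,v=proj('scene',pose(p[0],p[1],z0,yaw,[(*xy,h)]))[0]; r.append(edgecol(u,v,0)-u)
    u1=proj('scene',pose(p[0],p[1],z0,yaw,[(xy[0],xy[1]+1,40)]))[0]-proj('scene',pose(p[0],p[1],z0,yaw,[(*xy,40)]))[0]
    ux=proj('scene',pose(p[0],p[1],z0,yaw,[(xy[0]+1,xy[1],40)]))[0]-proj('scene',pose(p[0],p[1],z0,yaw,[(*xy,40)]))[0]
    print(nm,'du px',np.round(r,1),'med',np.round(np.median(r),2),'px per mm y',u1.round(2),'x',ux.round(2))
E
python3 edge.py
```

```text
(-9,+55) du px [ 0.2 -4.8 -4.8  0.2  0.2  0.3 -0.7 -0.7  0.2  0.2  0.2  0.1] med 0.2 px per mm y [-0.2  -0.16] x [ 0.29 -0.11]
(9,-55) du px [ 4.6  4.5  4.4 -0.8  3.3  4.2  3.1 -1.1  2.   3.7  2.8 -0.3] med 3.2 px per mm y [-0.23 -0.18] x [ 0.3  -0.12]
(-9,-55) du px [ 4.9 -1.2  4.8  4.7  4.6  4.6  4.5  4.4  4.3  4.2  4.1  4. ] med 4.45 px per mm y [-0.23 -0.18] x [ 0.3  -0.13]
```

```bash
cat > face.py <<'E'
from h import *
P=[]
for i in range(6): P.append(pts('scene')[2])
w=np.nanmean(P,0)
s=bot.observe(); p=s['ee_pos']; R=Ro.from_euler('z',s['ee_rot'][2]-90,degrees=True).as_matrix()
L=(w-[p[0],p[1],p[2]-.0925])@R*1000
def med(L,ax,b,nm):
    k=np.all([(L[...,i]>b[i][0])&(L[...,i]<b[i][1]) for i in range(3)],axis=0); k=cv2.erode(k.astype(np.uint8),np.ones((1,1)))>0
    q=L[k][:,ax]; print(nm,k.sum(),'median',np.round(np.median(q),2),'iqr',np.round(np.percentile(q,[25,75]),1))
med(L,1,((-5,5),(-63,-47),(8,80)),'lid -y face (nom -55)')
med(L,0,((-17,0),(-50,-34),(20,80)),'lid -x board face (nom -9)')
med(L,2,((-7,7),(-50,-28),(80,96)),'lid board top (nom 88)')
M=(w-[.5486,.0205,0])@Ro.from_euler('z',9.15,degrees=True).as_matrix()*1000
med(M,1,((-55,20),(-72,-58),(6,34)),'press -y face (nom -65)')
med(M,0,((-71,-57),(-58,58),(6,34)),'press -x face (nom -64)')
E
python3 face.py
```

```text
lid -y face (nom -55) 65 median -52.58 iqr [-53.1 -52.3]
lid -x board face (nom -9) 65 median -8.01 iqr [-8.3 -7.8]
lid board top (nom 88) 26 median 86.29 iqr [86.  86.6]
press -y face (nom -65) 159 median -63.77 iqr [-64.2 -63.4]
press -x face (nom -64) 154 median -63.97 iqr [-64.3 -63.6]face.py:4: RuntimeWarning: Mean of empty slice
  w=np.nanmean(P,0)
```

Emit:
drive_tool(series=[-0.0033, -0.0025, 0.06, 0, 1, -0.0033, -0.0025, 0.12, 0, 1, -0.0033, -0.0025, 0.17, 0, 1, -0.0033, -0.0025, 0.188, 0, 1, -0.0033, -0.0025, 0.188, 0, 1, -0.0033, -0.0025, 0.188, 0, 1])

```text
time_s: 20.32
ee_pos: [0.5994, 0.027, 0.1664]
ee_rot: [179.9, 0.0, 99.1]
ft_force: [0.4, 1.1, -2.1]
opening: 0.0173
finger_force: 60.4
```

```bash
python3 go.py .59915 .02764 .1465 99.15; python3 face.py 2>/dev/null; python3 - <<'E'
from h import *
a,d,w=pts('scene')
cv2.imwrite('pics/s7.png',cv2.resize(a[180:260,255:335],(600,600),interpolation=cv2.INTER_CUBIC))
E
```

```text
t 20.32 pos [0.5994 0.027  0.1664] rpy [179.93   0.    99.14] open 0.0173 F [ 0.4  1.1 -2.1] ff 60.4 q [-30.  26.  31. 104. -16.  55.  17.]
shares [ 0.0021 -0.0006  0.0665] turn -0.0
lid -y face (nom -55) 66 median -52.58 iqr [-53.  -52.3]
lid -x board face (nom -9) 66 median -8.05 iqr [-8.3 -7.6]
lid board top (nom 88) 25 median 86.29 iqr [86.1 86.7]
press -y face (nom -65) 159 median -63.79 iqr [-64.2 -63.4]
press -x face (nom -64) 153 median -63.91 iqr [-64.3 -63.5]
```

View pics/s7.png

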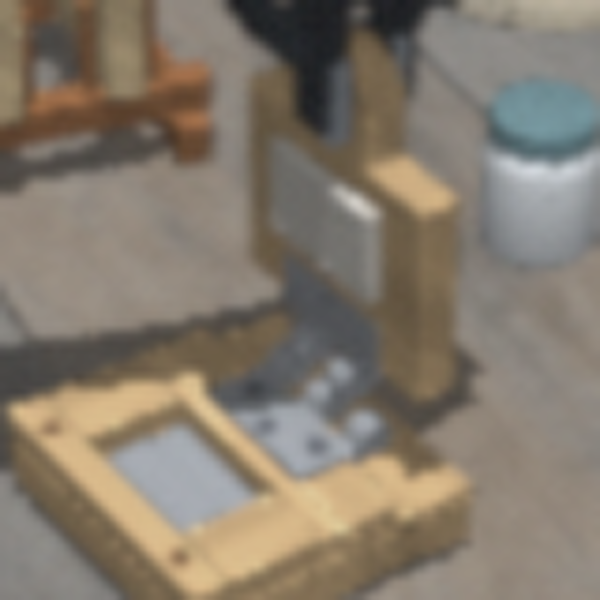

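The lid's knuckles hover over the leaf's gaps around (340,380) in the crop. Now lowering slowly while watching the force.

Emit:
drive_tool(series=[0.0015, 0, 0.007, 0, 1, 0.0015, 0, 0.014, 0, 1, 0.0015, 0, 0.021, 0, 1, 0.0015, 0, 0.027, 0, 1, 0.0015, 0, 0.027, 0, 1])

```text
time_s: 21.3
ee_pos: [0.5986, 0.0276, 0.1576]
ee_rot: [-180.0, -0.0, 99.1]
ft_force: [-0.1, 0.1, -2.4]
opening: 0.017
finger_force: 60.5
```

Emit:
drive_tool(series=[0, 0.0015, 0.007, 0, 1, 0, 0.0015, 0.014, 0, 1, 0, 0.0015, 0.021, 0, 1, 0, 0.0015, 0.03, 0, 1, 0, 0.0015, 0.03, 0, 1])

```text
time_s: 21.92
ee_pos: [0.599, 0.0277, 0.1485]
ee_rot: [-180.0, -0.0, 99.1]
ft_force: [-0.1, -0.0, -2.3]
opening: 0.0174
finger_force: 60.5
```

Emit:
drive_tool(series=[0, 0, 0.004, 0, 1, 0, 0, 0.007, 0, 1, 0, 0, 0.01, 0, 1, 0, 0, 0.01, 0, 1])

```text
time_s: 22.42
ee_pos: [0.5996, 0.0275, 0.1471]
ee_rot: [179.9, -0.0, 99.1]
ft_force: [-2.3, -0.0, 5.4]
opening: 0.0171
finger_force: 61.7
```

```bash
python3 go.py .59915 .02764 .1465 99.15; sed -i '$a med(M,2,((-55,0),(-60,-40),(33,47)),"press top (nom 40)")\nmed(M,2,((46,56),(-50,-28),(134,150)),"lid board top, final nom 142")\nmed(M,1,((46,56),(-63,-47),(62,134)),"lid -y face final nom -55")\nmed(M,0,((34,52),(-50,-34),(75,134)),"lid -x face final nom 42.2")' face.py; python3 face.py 2>/dev/null
```

```text
t 22.43 pos [0.5996 0.0275 0.1471] rpy [ 1.7995e+02 -3.0000e-02  9.9140e+01] open 0.0171 F [-2.3 -0.   5.4] ff 61.7 q [-29.  27.  30. 105. -17.  53.  18.]
shares [ 0.0006 -0.0014  0.002 ] turn -0.0
lid -y face (nom -55) 61 median -52.66 iqr [-53.  -52.1]
lid -x board face (nom -9) 60 median -8.35 iqr [-8.6 -7.9]
lid board top (nom 88) 25 median 86.12 iqr [85.6 86.5]
press -y face (nom -65) 165 median -63.79 iqr [-64.2 -63.3]
press -x face (nom -64) 156 median -63.93 iqr [-64.2 -63.5]
press top (nom 40) 96 median 38.84 iqr [38.4 39.2]
lid board top, final nom 142 16 median 140.79 iqr [140.3 141.2]
lid -y face final nom -55 57 median -53.82 iqr [-54.2 -53.3]
lid -x face final nom 42.2 54 median 43.13 iqr [42.9 43.5]
```

Using the press faces as the reference, the lid's height and y match nominal and x is about 0.5–0.9 mm high. One small correction, let it settle, and then a final check.

Emit:
drive_tool(series=[0, -0.001, -0.001, 0, 1, 0, -0.002, -0.001, 0, 1, 0, -0.002, -0.001, 0, 1, 0, -0.002, -0.001, 0, 1, 0, -0.002, -0.001, 0, 1, 0, -0.002, -0.001, 0, 1])

```text
time_s: 23.48
ee_pos: [0.5994, 0.0276, 0.1471]
ee_rot: [179.9, -0.0, 99.2]
ft_force: [-0.8, 0.8, 6.2]
opening: 0.0169
finger_force: 61.6
```

```bash
python3 go.py .59915 .02764 .1465 99.15; python3 face.py 2>/dev/null; python3 -c "
from h import *
a,d,w=pts('scene'); L=(w-[.5486,.0205,0])@Ro.from_euler('z',9.15,degrees=True).as_matrix()*1000
k=(L[...,0]>10)&(L[...,0]<26)&(abs(L[...,1])<28)&(abs(L[...,2]-40)<12); print('plate z',k.sum(),np.median(L[k][:,2])); print(np.abs(bot.observe()['qd']).max())"
```

```text
t 23.48 pos [0.5994 0.0276 0.1471] rpy [ 1.7989e+02 -1.0000e-02  9.9150e+01] open 0.0169 F [-0.8  0.8  6.2] ff 61.6 q [-29.  27.  30. 105. -17.  53.  18.]
shares [ 0.0004 -0.0008  0.0021] turn 0.0
lid -y face (nom -55) 55 median -52.49 iqr [-52.9 -52.1]
lid -x board face (nom -9) 61 median -8.24 iqr [-8.5 -7.8]
lid board top (nom 88) 26 median 86.23 iqr [85.8 86.4]
press -y face (nom -65) 161 median -63.73 iqr [-64.3 -63.4]
press -x face (nom -64) 154 median -63.89 iqr [-64.3 -63.6]
press top (nom 40) 94 median 38.8 iqr [38.5 39.3]
lid board top, final nom 142 18 median 140.92 iqr [140.7 141.1]
lid -y face final nom -55 54 median -53.6 iqr [-54.  -53.2]
lid -x face final nom 42.2 58 median 42.97 iqr [42.7 43.3]
plate z 68 38.916402286581274
0.08511170357260905
```

The plate is flush (38.9 against a press top of 38.8), the lid is upright, standing on the ledge, and steady. Handing in.

```bash
python3 -c "
from cell import bot
print(bot.finish_job())"
```

```text
the job is handed in; nothing more can be done
None
```

The job is handed in: the leaf is pressed flush in its recess, and the lid is held upright and steady with its knuckles between the leaf's, about 1 mm or less from nominal by camera; no pass/fail result came back.

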